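Refit the two knobs of the headphone amplifier

TASK

The two control knobs have come off the headphone amplifier. Put each one back on its own shaft, the large knob on the thick shaft and the small knob on the thin one: set it on the shaft, turn it with light pressure until the flat in its bore meets the flat of the shaft and it drops fully home on the panel, without ramming it, and let go. Leave the earbud case and the USB stick where they are.

Things in the scene. Friction and masses are not known exactly. Their poses are not given: they have to be found in the camera images.
- knob_large: large control knob: upright black plastic cylinder with 24 narrow facets, 46 mm across, 36 mm high, about 60 g; on top a silver disc with a raised black pointer bar 4 mm wide. Origin: centre of its underside; z up; the pointer runs from the centre along its own -x.
- knob_small: small control knob: upright black plastic cylinder with 24 narrow facets, 34 mm across, 36 mm high, about 60 g; on top a silver disc with a raised black pointer bar 4 mm wide. Origin: centre of its underside; z up; the pointer runs from the centre along its own -x.
- knob_large_bore (a point): large knob's blind bore: point on its axis 9 mm above the underside, axes as the knob. Below it a round mouth 19.6 mm across; above it, 16 mm deep, a D bore 18 mm across with a flat 5 mm from the axis on the -x side, under the pointer. Fits the thick shaft with 1 mm clearance a side, with flats within about 10 degrees; else it stops on the tip, underside 13 mm above the panel.
- knob_small_bore (a point): small knob's blind bore: point on its axis 9 mm above the underside, axes as the knob. Below it a round mouth 15.6 mm across; above it, 16 mm deep, a D bore 14 mm across with a flat 4 mm from the axis on the -x side, under the pointer. Fits the thin shaft with 1 mm clearance a side, with flats within about 10 degrees; else it stops on the tip, underside 13 mm above the panel.
- amp: headphone amplifier, fixed: flat grey metal case with a black front, 130 mm deep (x), 250 mm wide (y), top panel 45 mm above the desk. Origin: centre of its footprint at desk height; x points to its back, y to its left, z up. Two upright D-shaped shafts stand on it, the thick one 65 mm left (+y) and the thin one 65 mm right (-y) of its centre.
- shaft_large_foot (a point): foot of the thick shaft, on its axis at panel height; axes as the amplifier, not the shaft. Steel shaft 16 mm thick, 22 mm tall, tip chamfered 1 mm, with one flat 4 mm from the axis all along. The flat faces within 1.0 rad either way of this point's -x (amplifier's front); the exact heading is not reported: see or feel it. Stiff: turns only above 0.12 N m.
- shaft_small_foot (a point): foot of the thin shaft, on its axis at panel height; axes as the amplifier, not the shaft. Steel shaft 12 mm thick, 22 mm tall, tip chamfered 1 mm, with one flat 3 mm from the axis all along. The flat faces within 1.0 rad either way of this point's -x (amplifier's front); the exact heading is not reported: see or feel it. Stiff: turns only above 0.12 N m.
- earbud_case: bystander: white earbud case, 47x64x23 mm, lying on the desk in front of the amplifier; origin at the centre of its underside
- usb_stick: bystander: red USB stick, 18x60x9 mm, lying on the desk to the right of the knobs; origin at the centre of its underside

How it is judged (in metres and radians):
At the end, for the whole second after the job is handed in: Both knobs are home on their own shafts (large on thick, small on thin): underside within 3 mm of the panel, axis within 3 mm of the shaft's axis, upright within 0.06 rad, at rest and released (z of knob_large in the frame of shaft_large_foot between -0.003 and 0.003 m and horizontal distance between knob_large and shaft_large_foot below 0.003 m and angle between each of knob_large, knob_small's own z axis and vertical below 0.06 rad and linear speed of each of knob_large, knob_small below 0.02 m/s and contact force between each of knob_large, knob_small and the fingers below 0.1 N and z of knob_small in the frame of shaft_small_foot between -0.003 and 0.003 m and horizontal distance between knob_small and shaft_small_foot below 0.003 m); the robot touches nothing.
It fails at once if the earbud case is pushed more than 30 mm from its place (distance of earbud_case from where it was at the start of the episode above 0.03 m).
It fails at once if the USB stick is pushed more than 30 mm from its place (distance of usb_stick from where it was at the start of the episode above 0.03 m).
It fails at once if the large knob is rammed against the amplifier or a shaft with more than 100 N (contact force between knob_large and amp above 100 N).
It fails at once if the small knob is rammed against the amplifier or a shaft with more than 100 N (contact force between knob_small and amp above 100 N).
It also fails if it takes over 67 s, if anything falls off the work surface, if the arm or the gripper's body presses on something with over 40 N, if the wrist force passes 120 N, or if a joint passes its speed limit or range.

ROBOT

A 6-joint arm with a two-finger parallel gripper is mounted at the origin on a cart in front of the work surface, level with it; the furniture and walls round the work are solid. World frame = base frame: x ahead of the robot, y to its left, z up, the work surface at z = 0. Lengths are in mm, angles in degrees, forces in N, time in s.
With the tool pointing down it reaches from about 300 to 850 mm from the base axis. Payload 4.2 kg.
Tool frame: the origin (TCP) lies on the centre line of the jaws, within the pads' length; the fingertips stand 14 mm ahead of it and the grasp point (between the pads) lies 5 mm behind it (env.finger_overhang is the z of the fingertips in the tool frame, in mm); z points along the fingers, y is the line along which they close (so a half turn about z gives the same grasp; the last joint's range is limited). The gripper opens to 91 mm and grips with 3 to 60 N. Pads are 32 mm wide; open, the fingers measure 118 mm over their backs; the gripper's body (76 mm by 178 mm) begins 60 mm behind the grasp point.
Start: joints at [-66.52, 18.312, 89.639, -0, 72.044, -1.146], TCP at [239.601, -522.717, 227.976] pointing down, gripper open.
Joint ranges: [-177.97, 177.97], [-48.28, 115.42], [12.27, 149.76], [-77.06, 257.06], [2.81, 150.46], [-146.56, 146.56]. Speed limits (degrees/s): [147.25, 147.25, 180, 180, 180, 180].

INTERFACE

Orientations are given as [roll, pitch, yaw] about the fixed x, y, z axes, in that order (R = Rz(yaw) Ry(pitch) Rx(roll)).
In Python, from workcell import sensors, viewer, env gives the robot as it stands. The module is installed in compiled form; this text tells all that it offers.
- The arm moves only by the tool step_arm, never from a script. Its argument "plan" is one flat list of numbers, 6 for each row, row after row: the shift along the tool's x, y, z in cm, then the turn, a rotation vector about the tool's x, y, z in rad. In form: [x, y, z, wx, wy, wz, x, y, z, wx, wy, wz, ...]. A call has 1 to 5 rows; each row shifts and turns the commanded pose from where the row before left it, along the tool's axes as they then stand; what a row does not reach is not made up. A row lasts 1/12 s, in which the tool goes at most 41.7 mm and 7.16 degrees, less where a joint would pass 70% of its speed; a pose out of reach is approached as far as the arm can. A call is refused whole if a number of a shift passes 4.17 or a number of a turn 0.125, either way. A call with a gripper value outside its range is refused whole. "hand" is the finger opening in cm, from 0 to 9.12, set as the call begins (left out, the last holds). The fingers move at their own pace and stop on an object; "newtons" is the grip in N (left out, the last holds). Time passes only in rows, so rows that do not move let the fingers close. It gives the time, the measured TCP pose, the force, the opening and the grip force at its end, in the units of the state.
- sensors.state(): the state, without advancing time (a new reading comes with each control period).
- viewer.grab_frame(name): name is "scene" or "top"; returns a dict with "img" (480x640x3 uint8, red, green, blue), "fx", "fy", "cx", "cy" (pixels), "position" and "attitude" of the camera in the world. Camera axes: x right, y down, z forward; pixel columns grow to the right and rows downward; lengths in mm; the calibration is good to about 2 mm. A picture is of the moment at which its call begins. There is no depth.
- env.job_done(): hands the job in; it is judged then, once.
Trained networks look in a picture, given as the dict that the camera call returned (one of the last four; its "shot" number tells which), for a name from the list of things; names that differ only in an ending like _2 or _b are one class to them, and where a whole thing is asked for, a point or a joint stands for the part that bears it (a point fixed in the world has none). Each returns a list of dicts, best first, with "score" (0 to 1); they miss things now and then, are a little off and sometimes report something else, mostly with a low value. They report only what shows in the picture. A call takes as long as a camera call.
- viewer.boxes_of(name, picture): "location" ([column, row] in pixels, amid what is visible of it).
- viewer.pinpoint(name, picture): "location" ([column, row] in pixels: a listed point, or the origin of a listed thing).
The state is a dict: "time_s": time; "qpos": joint angles; "qvel": joint speeds; "effort": joint torques, N m; "ee_pos": TCP position; "ee_rot": TCP orientation; "force": force on the tool from outside, world axes, zero at the start; "torque": the same for the moment, N m; "gripper_width": finger opening in mm; "gripper_force": force on a finger pad.
Only numpy, scipy, OpenCV 4.12 (cv2) and the standard library are available. Lean on these libraries where they do the work, as an engineer would, in place of code of your own. Each camera call takes 0.05 s, during which the arm holds its last target. There are 200 camera calls.

## Working session

There is one attempt and no reset: what is moved stays moved. The work goes in short steps, Python scripts to look and compute and a tool call to move; the robot and the scene stay as the last step left them, time stands still between calls to the robot, and variables do not carry over. Pictures are saved under pics/ and viewed, at most 10 in all, crops included, and the job is handed in when it is done.

Besides the shell and the picture viewer there is one more tool, called after "Emit:" as a command line: name --argument value ..., lists and objects as JSON in quotes. step_arm: Moves the arm, as the interface text tells. Its arguments: {"type":"object","properties":{"plan":{"type":"array","items":{"type":"number"}},"hand":{"type":"number"},"newtons":{"type":"number"}},"required":["plan"]}

```bash
mkdir -p pics; cat > h.py <<'E'
import numpy as np, cv2
from scipy.spatial.transform import Rotation as R
from workcell import sensors, viewer, env
def cam(p):
    a=np.array(p["attitude"],float)
    return a if a.shape==(3,3) else R.from_euler('xyz',a,degrees=True).as_matrix()
def ray(p,uv,z):
    d=cam(p)@np.array([(uv[0]-p["cx"])/p["fx"],(uv[1]-p["cy"])/p["fy"],1]); o=np.array(p["position"])
    return o+d*(z-o[2])/d[2]
def proj(p,X):
    c=cam(p).T@(np.array(X)-p["position"]); return c[:2]/c[2]*[p["fx"],p["fy"]]+[p["cx"],p["cy"]]
E
python3 - <<'E'
from h import *
s=sensors.state(); print(s)
for n in("top","scene"):
    p=viewer.grab_frame(n); cv2.imwrite(f"pics/{n}0.png",p["img"][:,:,::-1])
    print(n,p["position"],p["attitude"],p["fx"],p["cx"],p["cy"])
    for k,z in dict(knob_large=0,knob_small=0,knob_large_bore=9,knob_small_bore=9,amp=0,shaft_large_foot=45,shaft_small_foot=45,earbud_case=0,usb_stick=0).items():
        for d in viewer.pinpoint(k,p)[:2]: print(k,round(d["score"],2),np.round(d["location"],1),ray(p,d["location"],z).round(1))
E
```

```text
{'time_s': 0.0, 'qpos': array([-6.65195919e+01,  1.83531550e+01,  8.97061372e+01, -2.25019063e-03,
        7.20439994e+01, -1.14584510e+00]), 'qvel': array([ 0.04952258,  0.07263319,  0.04242245,  0.05244967, -0.0865942 ,
        0.05526881]), 'effort': array([-1.24032511e-03, -4.12466669e+01, -2.31976980e+01,  7.26451795e-02,
        4.57495172e-02, -1.57747077e-04]), 'ee_pos': array([ 239.4008603 , -522.26680802,  227.10690806]), 'ee_rot': array([-1.79896686e+02,  7.33445239e-05,  2.46269489e+01]), 'force': array([-0.43813966, -0.1364965 , -0.11643927]), 'torque': array([-0.03166856, -0.04501097, -0.03282674]), 'gripper_force': 0.0, 'gripper_width': 90.89230420388752}
top [400.61333528 -79.86204881 927.84725765] [-171.70321732   -0.23818782  -88.69748373] 477.939084377229 318.18644348248307 243.65668056795613
knob_large 0.68 [375.2 292.3] [ 443.5 -193.     0. ]
knob_large 0.28 [474.7 256.5] [ 517.7 -387.4    0. ]
knob_small 0.72 [237.1 298.7] [425.1  73.2   0. ]
knob_small 0.64 [399.6 207.2] [ 612.9 -240.6    0. ]
knob_large_bore 0.56 [377.8 288.4] [ 450.6 -196.9    9. ]
knob_small
[... 341 characters left out ...]
[ 445.7 -194.8    0. ]
usb_stick 0.53 [473.5 256.5] [ 517.7 -385.1    0. ]
scene [-67.86212502 251.83897914 856.71704331] [-138.26070944    0.7151825  -119.83106841] 546.8454834737132 326.0489553780624 232.72634490755422
knob_large 0.64 [398.  266.5] [ 450.1 -197.6    0. ]
knob_large_bore 0.97 [399.2 268.6] [ 439.2 -191.9    9. ]
knob_small_bore 0.6 [368.9 206. ] [ 613.8 -234.     9. ]
knob_small_bore 0.28 [281.7 250.4] [597.5 -14.1   9. ]
amp 0.67 [247.2 272.6] [588.   67.7   0. ]
shaft_large_foot 0.79 [215.7 268.6] [592.4 124.8  45. ]
shaft_small_foot 0.6 [283.8 248.2] [572.2  -8.9  45. ]
earbud_case 0.95 [277.6 338.3] [424.5  82.    0. ]
usb_stick 0.72 [450.2 211.5] [ 517.6 -381.7    0. ]
```

```bash
python3 - <<'E'
from h import *
t=cv2.imread("pics/top0.png"); s=cv2.imread("pics/scene0.png")
def crop(im,c,h,size): 
    x,y=c; return cv2.resize(im[y-h:y+h,x-h:x+h],(size,size),interpolation=cv2.INTER_CUBIC)
L=[crop(t,c,h,260) for c,h in(((376,290),26),((401,206),26),((208,208),20),((279,215),20))]
M=[crop(s,c,h,260) for c,h in(((400,255),32),((370,195),32),((216,265),20),((284,245),20))]
m=np.vstack([np.hstack(L),np.hstack(M)]); m=cv2.resize(m,(800,400)); cv2.imwrite("pics/m.png",m)
E
```

```text
(no output)
```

View pics/top0.png

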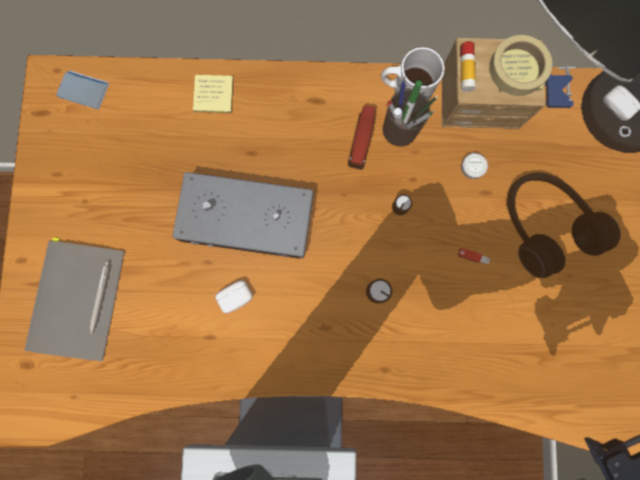

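View pics/m.png

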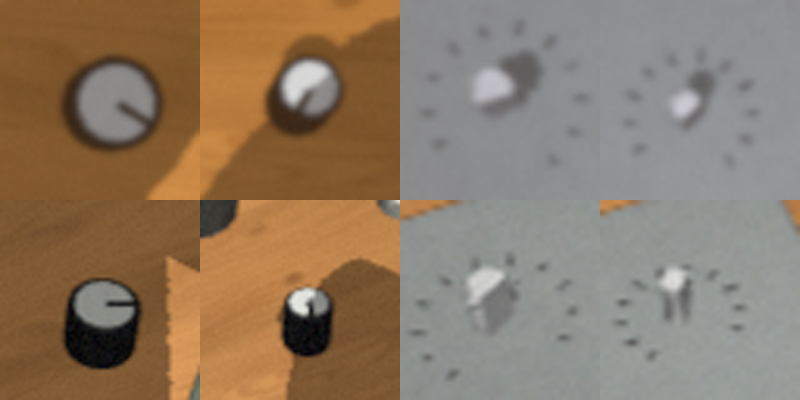

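The top view shows the large knob at about (380,291) and the small knob at (403,203). The thick shaft is at about (207,205) and the thin one at (277,214). I'll refine these now using the tick rings and the top discs.

```bash
cat >> h.py <<'E'
def disc(p,X,r,z,pad=8):
    """knob top: silver disc region near world X -> centre, pointer px"""
    im=p["img"].astype(int); u=proj(p,[X[0],X[1],z]).round().astype(int)
    h=int(r*0.6+pad); c=im[u[1]-h:u[1]+h,u[0]-h:u[0]+h]
    sat=c.max(2)-c.min(2); m=((sat<25)&(c.min(2)>75)).astype(np.uint8)
    n,l,st,ce=cv2.connectedComponentsWithStats(m); k=1+np.argmax(st[1:,4])
    cn,_=cv2.findContours((l==k).astype(np.uint8),cv2.RETR_EXTERNAL,cv2.CHAIN_APPROX_NONE)
    hull=cv2.convexHull(max(cn,key=len))[:,0].astype(float)+u-h
    W=np.array([ray(p,q,z)[:2] for q in hull]); return W
def circ(W):
    from scipy.optimize import least_squares
    f=least_squares(lambda a:np.hypot(*(W-a[:2]).T)-a[2],[*W.mean(0),10],loss='soft_l1').x
    return f
def rect(p,c,half,z,n):
    """rectified metric patch: columns = +x world, rows = +y world"""
    g=np.linspace(-half,half,n); 
    mp=np.array([[proj(p,[c[0]+a,c[1]+b,z]) for a in g] for b in g]).astype(np.float32)
    return cv2.remap(p["img"],mp[:,:,0],mp[:,:,1],cv2.INTER_CUBIC)
E
python3 - <<'E'
from h import *
rows=[]
for n in("top","scene"):
    p=viewer.grab_frame(n)
    for k,X,r in(("L",(448,-198),23),("S",(610,-240),17)):
        print(n,k,circ(disc(p,X,r,36)).round(1))
    T=[]
    for k,X in(("L",(590,126)),("S",(574,-8))):
        # ticks: blackhat on panel plane
        a=rect(p,X,45,45,181); g=cv2.cvtColor(a,cv2.COLOR_RGB2GRAY)
        bh=cv2.morphologyEx(g,cv2.MORPH_BLACKHAT,np.ones((17,17)))
        nn,l,st,ce=cv2.connectedComponentsWithStats((bh>22).astype(np.uint8))
        P=np.array([(c-90)/2+X for c,s in zip(ce[1:],st[1:]) if 15<s[4]<160])
        for _ in range(4):
            f=circ(P); e=np.abs(np.hypot(*(P-f[:2]).T)-f[2]); P=P[e<max(2,1.5*np.median(e))]
        print(n,k,"ticks",f.round(1),len(P))
        T.append(rect(p,X,45,45,200)); T.append(rect(p,X,14,67,200))
    for X,h in(((448,-198),26),((610,-240),26)): T.append(rect(p,X,h,36,200))
    rows.append(np.hstack(T))
m=cv2.resize(np.vstack(rows)[:,:,::-1],(798,266)); m=np.vstack([np.hstack([rows[i][:,j*200:(j+1)*200,::-1] for j in js]) for i,js in((0,(1,3,4,5)),(1,(1,3,4,5)))])
cv2.imwrite("pics/r.png",m)
E
```

```text
top L [ 445.7 -197.    18.5]
top S [ 614.9 -240.9   14.2]
top L ticks [611.5 132.1   6.2] 1
top S ticks [578.7 -21.9  10.1] 2
scene L [ 447.  -198.4   18.2]
scene S [ 615.3 -241.6   13.6]
scene L ticks [594.  126.5  28.9] 11
scene S ticks [578.6  -3.   23.1] 11
```

View pics/r.png

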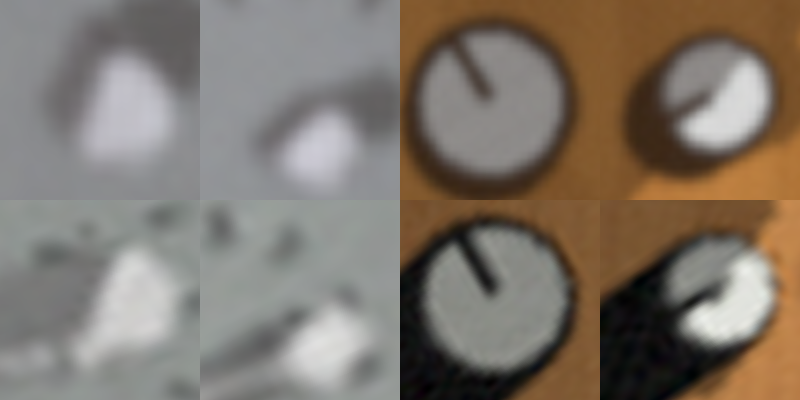

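The large pointer heads about -120°, the small one about 153°, and the thick shaft's flat about -158°. Next I'll refine the shaft axes and flats with a D-shape fit.

```bash
python3 - <<'E'
from h import *
from scipy.ndimage import gaussian_filter
for n in("top","scene"):
    p=viewer.grab_frame(n)
    for k,X,R0,r,fl in(("L",(594,126.5),28.9,8,4),("S",(578.6,-3),23.1,6,3)):
        a=rect(p,X,45,45,181); g=cv2.cvtColor(a,cv2.COLOR_RGB2GRAY)
        bh=cv2.morphologyEx(g,cv2.MORPH_BLACKHAT,np.ones((17,17)))
        for th in(8,12,16):
            nn,l,st,ce=cv2.connectedComponentsWithStats((bh>th).astype(np.uint8))
            P=np.array([(c-90)/2+X for c,s in zip(ce[1:],st[1:]) if 10<s[4]<250])
            P=P[np.abs(np.hypot(*(P-X).T)-R0)<7] if len(P) else P
            if len(P)<5: continue
            for _ in range(4):
                f=circ(P); e=np.abs(np.hypot(*(P-f[:2]).T)-f[2]); P=P[e<max(1.2,2*np.median(e))]
            print(n,k,th,f.round(1),len(P))
        b=rect(p,X,16,67,129).astype(float).mean(2); G=np.linspace(-16,16,129); x,y=np.meshgrid(G,G)
        bm=np.clip(b,np.median(b),None); res=[]
        for h in range(0,360,5):
            c,s=np.cos(np.radians(h)),np.sin(np.radians(h))
            for dx in np.arange(-4,4.1,.5):
                for dy in np.arange(-4,4.1,.5):
                    u,v=x-dx,y-dy
                    m=((np.hypot(u,v)<r)&(u*c+v*s<fl)).astype(float)
                    res.append((h,dx,dy,m))
        sc=[]
        for h,dx,dy,m in res:
            m=cv2.GaussianBlur(m,(0,0),4); sc.append(np.corrcoef(m.ravel(),bm.ravel())[0,1])
        o=np.argsort(sc)[::-1]; sc=np.array(sc); H=np.array([q[0] for q in res])
        print("  fit",[(res[i][0],res[i][1]+X[0],res[i][2]+X[1],round(sc[i],3)) for i in o[:4]], {h:round(sc[H==h].max(),3) for h in range(100,260,20)})
E
```

```text
top L 8 [592.2 127.7  28.9] 11
top L 12 [592.2 127.8  28.9] 11
top L 16 [592.3 127.8  29. ] 10
  fit [(200, np.float64(592.5), np.float64(128.0), np.float64(0.954)), (195, np.float64(592.5), np.float64(128.0), np.float64(0.954)), (200, np.float64(593.0), np.float64(128.0), np.float64(0.954)), (195, np.float64(593.0), np.float64(128.0), np.float64(0.953))] {100: np.float64(0.887), 120: np.float64(0.875), 140: np.float64(0.884), 160: np.float64(0.908), 180: np.float64(0.938), 200: np.float64(0.954), 220: np.float64(0.929), 240: np.float64(0.889)}
top S 8 [577.1  -1.4  23. ] 11
top S 12 [577.1  -1.4  23. ] 11
top S 16 [577.   -1.5  23. ] 11
  fit [(225, np.float64(576.1), np.float64(-1.0), np.float64(0.928)), (220, np.float64(576.1), np.float64(-1.0), np.float64(0.926)), (215, np.float64(576.1), np.float64(-1.0), np.float64(0.925)), (230, np.float64(576.1), np.float64(-1.0), np.float64(0.924))] {100: np.float64(0.89), 120: np.float64(0.883), 140: np.float64(0.879), 160: np.float64(0.88), 180: np.float64(0.891), 200: np.float64(0.913), 220: np.float64(0.926), 240: np.float64(0.917)}
scen
[... 402 characters left out ...]
.809), 140: np.float64(0.818), 160: np.float64(0.851), 180: np.float64(0.898), 200: np.float64(0.935), 220: np.float64(0.916), 240: np.float64(0.872)}
scene S 8 [578.7  -2.9  23. ] 11
scene S 12 [578.6  -2.9  23. ] 11
scene S 16 [578.6  -2.9  23.1] 11
  fit [(45, np.float64(578.6), np.float64(-0.5), np.float64(0.957)), (225, np.float64(577.1), np.float64(-2.0), np.float64(0.956)), (40, np.float64(578.6), np.float64(-0.5), np.float64(0.956)), (35, np.float64(578.6), np.float64(-0.5), np.float64(0.955))] {100: np.float64(0.895), 120: np.float64(0.876), 140: np.float64(0.869), 160: np.float64(0.882), 180: np.float64(0.904), 200: np.float64(0.937), 220: np.float64(0.954), 240: np.float64(0.946)}
```

Emit:
step_arm --plan '[2.155, -1.396, 0.72, 0, 0, 0, 2.155, -1.396, 0.72, 0, 0, 0, 2.155, -1.396, 0.72, 0, 0, 0, 2.155, -1.396, 0.72, 0, 0, 0, 2.155, -1.396, 0.72, 0, 0, 0]' --hand 7.5

```text
time_s: 1.62
ee_pos: [308.9, -413.4, 191.7]
ee_rot: [180.0, -0.0, 24.6]
force: [0.5, -0.6, -0.2]
gripper_width: 75.2
gripper_force: 0.0
```

Emit:
step_arm --plan '[2.155, -1.396, 0.72, 0, 0, 0, 2.155, -1.396, 0.72, 0, 0, 0, 2.155, -1.396, 0.72, 0, 0, 0, 2.155, -1.396, 0.72, 0, 0, 0, 2.155, -1.396, 0.72, 0, 0, 0]'

```text
time_s: 2.03
ee_pos: [377.9, -305.0, 155.8]
ee_rot: [180.0, -0.0, 24.6]
force: [-0.0, -0.2, 0.8]
gripper_width: 74.9
gripper_force: 0.0
```

Emit:
step_arm --plan '[2.155, -1.396, 0.72, 0, 0, 0, 2.155, -1.396, 0.72, 0, 0, 0, 2.155, -1.396, 0.72, 0, 0, 0, 2.155, -1.396, 0.72, 0, 0, 0, 2.155, -1.396, 0.72, 0, 0, 0]'

```text
time_s: 2.45
ee_pos: [446.9, -196.6, 119.8]
ee_rot: [180.0, -0.0, 24.6]
force: [0.1, 0.1, -0.5]
gripper_width: 75.0
gripper_force: 0.0
```

Emit:
step_arm --plan '[0, 0, 0, 0, 0, -0.1236, 0, 0, 0, 0, 0, -0.1236, 0, 0, 0, 0, 0, -0.1236, 0, 0, 0, 0, 0, -0.1236, 0, 0, 0, 0, 0, -0.1236]'

```text
time_s: 2.87
ee_pos: [446.4, -197.6, 120.0]
ee_rot: [180.0, 0.0, 60.4]
force: [0.0, -0.5, 0.1]
gripper_width: 75.1
gripper_force: 0.0
```

Emit:
step_arm --plan '[0, 0, 0, 0, 0, 0, 0, 0, 0, 0, 0, 0]'

```text
time_s: 3.03
ee_pos: [446.3, -197.7, 120.0]
ee_rot: [180.0, 0.0, 59.9]
force: [-0.7, -0.7, -0.4]
gripper_width: 74.6
gripper_force: 0.0
```

Emit:
step_arm --plan '[0, 0, 1.96, 0, 0, 0, 0, 0, 1.96, 0, 0, 0, 0, 0, 1.96, 0, 0, 0, 0, 0, 1.96, 0, 0, 0, 0, 0, 1.96, 0, 0, 0]'

```text
time_s: 3.45
ee_pos: [446.4, -197.8, 21.3]
ee_rot: [180.0, -0.0, 59.8]
force: [-0.1, 0.3, -0.6]
gripper_width: 74.8
gripper_force: 0.0
```

Emit:
step_arm --plan '[0, 0, 0, 0, 0, 0, 0, 0, 0, 0, 0, 0, 0, 0, 0, 0, 0, 0, 0, 0, 0, 0, 0, 0, 0, 0, 0, 0, 0, 0]' --hand 4.0 --newtons 20

```text
time_s: 3.87
ee_pos: [447.0, -198.0, 23.2]
ee_rot: [179.9, -0.0, 60.0]
force: [-1.0, 0.8, 2.2]
gripper_width: 45.5
gripper_force: 20.1
```

Emit:
step_arm --plan '[0, 0, 0, 0, 0, 0, 0, 0, 0, 0, 0, 0, 0, 0, 0, 0, 0, 0]'

```text
time_s: 4.12
ee_pos: [447.0, -198.1, 23.1]
ee_rot: [179.9, -0.0, 60.0]
force: [-0.0, -0.5, 6.8]
gripper_width: 44.9
gripper_force: 20.0
```

Emit:
step_arm --plan '[0, 0, -1.8, 0, 0, 0, 0, 0, -1.8, 0, 0, 0, 0, 0, -1.8, 0, 0, 0, 0, 0, -1.8, 0, 0, 0, 0, 0, -1.8, 0, 0, 0]'

```text
time_s: 4.53
ee_pos: [446.0, -197.6, 113.0]
ee_rot: [180.0, 0.0, 60.0]
force: [-0.7, -0.5, -1.0]
gripper_width: 45.1
gripper_force: 20.1
```

Emit:
step_arm --plan '[0, 0, 0, 0, 0, 0.1135, 0, 0, 0, 0, 0, 0.1135, 0, 0, 0, 0, 0, 0.1135]'

```text
time_s: 4.78
ee_pos: [446.2, -197.7, 112.6]
ee_rot: [179.9, -0.0, 40.2]
force: [-0.4, -0.4, -0.2]
gripper_width: 45.2
gripper_force: 20.1
```

Emit:
step_arm --plan '[0, 0, 0, 0, 0, 0.1135, 0, 0, 0, 0, 0, 0.1135, 0, 0, 0, 0, 0, 0.1135, 0, 0, 0, 0, 0, 0]'

```text
time_s: 5.12
ee_pos: [446.1, -197.6, 112.1]
ee_rot: [180.0, -0.0, 20.9]
force: [0.2, 0.3, -0.3]
gripper_width: 45.5
gripper_force: 20.1
```

Emit:
step_arm --plan '[1.69, -1.67, 0, 0, 0, 0, 1.69, -1.67, 0, 0, 0, 0, 1.69, -1.67, 0, 0, 0, 0, 1.69, -1.67, 0, 0, 0, 0, 1.69, -1.67, 0, 0, 0, 0]'

```text
time_s: 5.53
ee_pos: [495.4, -88.4, 112.1]
ee_rot: [180.0, -0.0, 21.2]
force: [-0.3, 0.1, -0.3]
gripper_width: 45.3
gripper_force: 20.1
```

Emit:
step_arm --plan '[1.69, -1.67, 0, 0, 0, 0, 1.69, -1.67, 0, 0, 0, 0, 1.69, -1.67, 0, 0, 0, 0, 1.69, -1.67, 0, 0, 0, 0, 1.69, -1.67, 0, 0, 0, 0]'

```text
time_s: 5.95
ee_pos: [544.3, 20.0, 112.0]
ee_rot: [180.0, 0.0, 21.2]
force: [-0.5, -0.1, -0.1]
gripper_width: 45.6
gripper_force: 20.1
```

Emit:
step_arm --plan '[1.69, -1.67, 0, 0, 0, 0, 1.69, -1.67, 0, 0, 0, 0, 1.69, -1.67, 0, 0, 0, 0, 1.69, -1.67, 0, 0, 0, 0, 1.69, -1.67, 0, 0, 0, 0]'

```text
time_s: 6.37
ee_pos: [593.2, 128.2, 111.9]
ee_rot: [180.0, 0.0, 21.2]
force: [0.4, 0.2, -0.2]
gripper_width: 45.4
gripper_force: 20.1
```

Emit:
step_arm --plan '[0, 0, 0, 0, 0, 0, 0, 0, 0, 0, 0, 0, 0, 0, 0, 0, 0, 0]'

```text
time_s: 6.62
ee_pos: [592.4, 126.6, 111.7]
ee_rot: [180.0, 0.1, 21.1]
force: [-0.8, 0.1, -0.2]
gripper_width: 45.6
gripper_force: 20.1
```

```bash
python3 - <<'E'
from h import *
s=sensors.state(); print(s["ee_pos"],s["ee_rot"],s["force"])
X=s["ee_pos"]; L=[]
for n in("top","scene"):
    p=viewer.grab_frame(n); a=rect(p,X[:2],40,X[2]+13,390); L.append(a)
    try: print(n,circ(disc(p,X,23,X[2]+13)).round(1))
    except Exception as e: print(e)
cv2.imwrite("pics/held.png",np.hstack(L)[:,:,::-1])
E
```

```text
[592.35599899 126.63154146 111.65452224] [1.79984788e+02 7.86282482e-02 2.11172741e+01] [-0.76176792  0.08530529 -0.19749957]
top [587.3 127.   17.3]
scene [583.2  79.1  60.2]
```

View pics/held.png

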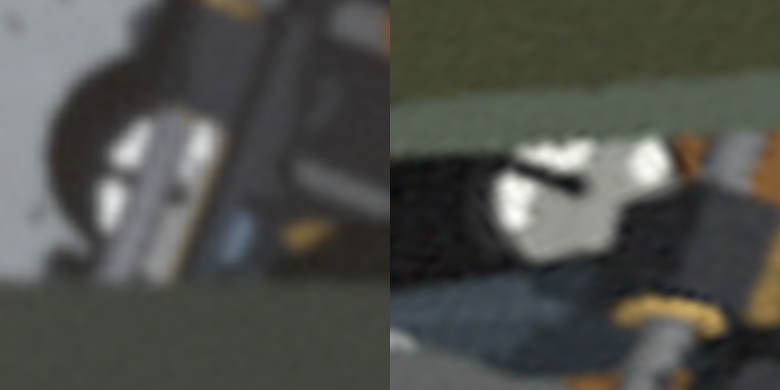

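The held knob's pointer heads about 200°, which matches the flat at 201°. I'll nudge it about 1 mm sideways and descend gently.

Emit:
step_arm --plan '[0.12, -0.04, 0.5, 0, 0, 0, 0, 0, 0.6, 0, 0, 0, 0, 0, 0.6, 0, 0, 0, 0, 0, 0.4, 0, 0, 0, 0, 0, 0.1, 0, 0, 0]'

```text
time_s: 7.13
ee_pos: [593.2, 127.5, 88.5]
ee_rot: [-180.0, 0.1, 21.0]
force: [-1.0, 0.6, -0.2]
gripper_width: 45.5
gripper_force: 20.1
```

Emit:
step_arm --plan '[0, 0, 0.15, 0, 0, 0, 0, 0, 0.15, 0, 0, 0, 0, 0, 0.15, 0, 0, 0]'

```text
time_s: 7.38
ee_pos: [594.2, 127.9, 85.5]
ee_rot: [180.0, -0.0, 21.0]
force: [0.6, -0.1, -0.1]
gripper_width: 45.2
gripper_force: 20.1
```

Emit:
step_arm --plan '[0, 0, 0.1, 0, 0, 0, 0, 0, 0.1, 0, 0, 0, 0, 0, 0, 0, 0, 0]'

```text
time_s: 7.63
ee_pos: [593.9, 127.9, 83.3]
ee_rot: [180.0, 0.0, 21.0]
force: [1.0, -0.3, -1.3]
gripper_width: 45.6
gripper_force: 20.1
```

Emit:
step_arm --plan '[0, 0, 0.1, 0, 0, 0, 0, 0, 0.1, 0, 0, 0, 0, 0, 0.1, 0, 0, 0, 0, 0, 0, 0, 0, 0]'

```text
time_s: 7.97
ee_pos: [593.8, 127.8, 80.2]
ee_rot: [-180.0, 0.0, 21.0]
force: [-0.5, -0.5, -0.1]
gripper_width: 45.1
gripper_force: 20.1
```

Emit:
step_arm --plan '[0, 0, 0.1, 0, 0, 0, 0, 0, 0.1, 0, 0, 0, 0, 0, 0, 0, 0, 0]'

```text
time_s: 8.22
ee_pos: [593.7, 127.7, 78.2]
ee_rot: [180.0, 0.0, 21.0]
force: [-0.8, -1.1, 0.4]
gripper_width: 44.9
gripper_force: 20.1
```

Emit:
step_arm --plan '[0, 0, 0.1, 0, 0, 0, 0, 0, 0.1, 0, 0, 0, 0, 0, 0.1, 0, 0, 0, 0, 0, 0, 0, 0, 0]'

```text
time_s: 8.55
ee_pos: [593.6, 127.7, 75.1]
ee_rot: [180.0, 0.1, 21.0]
force: [-1.8, -0.7, 0.3]
gripper_width: 45.0
gripper_force: 20.1
```

Emit:
step_arm --plan '[0, 0, 0.1, 0, 0, 0, 0, 0, 0.1, 0, 0, 0, 0, 0, 0.1, 0, 0, 0, 0, 0, 0, 0, 0, 0]'

```text
time_s: 8.88
ee_pos: [593.6, 127.7, 72.2]
ee_rot: [180.0, 0.1, 21.0]
force: [-2.6, -2.4, 0.4]
gripper_width: 45.3
gripper_force: 20.1
```

Emit:
step_arm --plan '[0, 0, 0.1, 0, 0, 0, 0, 0, 0.1, 0, 0, 0, 0, 0, 0, 0, 0, 0]'

```text
time_s: 9.13
ee_pos: [593.7, 127.7, 70.2]
ee_rot: [180.0, 0.0, 21.0]
force: [-3.5, -2.2, 2.1]
gripper_width: 45.0
gripper_force: 20.1
```

Emit:
step_arm --plan '[0, 0, 0.1, 0, 0, 0, 0, 0, 0.05, 0, 0, 0, 0, 0, 0, 0, 0, 0]'

```text
time_s: 9.38
ee_pos: [593.7, 127.7, 68.8]
ee_rot: [180.0, 0.0, 21.0]
force: [-3.5, -2.2, 2.2]
gripper_width: 45.1
gripper_force: 20.1
```

Emit:
step_arm --plan '[0, 0, 0.07, 0, 0, 0, 0, 0, 0.05, 0, 0, 0, 0, 0, 0, 0, 0, 0]'

```text
time_s: 9.63
ee_pos: [593.6, 127.7, 68.2]
ee_rot: [180.0, 0.0, 21.0]
force: [-5.1, -3.0, 5.3]
gripper_width: 45.8
gripper_force: 20.1
```

Emit:
step_arm --plan '[0, 0, 0.05, 0, 0, 0, 0, 0, 0, 0, 0, 0]'

```text
time_s: 9.8
ee_pos: [593.7, 127.7, 68.2]
ee_rot: [180.0, 0.0, 21.0]
force: [-6.0, -3.0, 8.3]
gripper_width: 45.4
gripper_force: 20.0
```

Emit:
step_arm --plan '[0, 0, 0, 0, 0, 0, 0, 0, 0, 0, 0, 0, 0, 0, 0, 0, 0, 0, 0, 0, 0, 0, 0, 0, 0, 0, 0, 0, 0, 0]' --hand 7.0

```text
time_s: 10.22
ee_pos: [594.4, 128.1, 67.1]
ee_rot: [180.0, -0.0, 21.0]
force: [-0.3, -0.8, 0.3]
gripper_width: 69.4
gripper_force: 0.0
```

Emit:
step_arm --plan '[0, 0, -0.8, 0, 0, 0, 0, 0, -1.2, 0, 0, 0, 0, 0, -1.4, 0, 0, 0, 0, 0, -1.4, 0, 0, 0, 0, 0, -1.4, 0, 0, 0]'

```text
time_s: 10.63
ee_pos: [594.2, 128.0, 130.4]
ee_rot: [180.0, -0.0, 21.0]
force: [0.8, 0.2, -0.3]
gripper_width: 69.7
gripper_force: 0.0
```

Emit:
step_arm --plan '[-0.748, 2.347, 0, 0, 0, 0, -0.748, 2.347, 0, 0, 0, 0, -0.748, 2.347, 0, 0, 0, 0, -0.748, 2.347, 0, 0, 0, 0, -0.748, 2.347, 0, 0, 0, 0]'

```text
time_s: 11.05
ee_pos: [601.4, 3.9, 130.0]
ee_rot: [180.0, -0.1, 21.0]
force: [0.0, 0.3, 0.1]
gripper_width: 69.9
gripper_force: 0.0
```

Emit:
step_arm --plan '[-0.748, 2.347, 0, 0, 0, 0, -0.748, 2.347, 0, 0, 0, 0, -0.748, 2.347, 0, 0, 0, 0, -0.748, 2.347, 0, 0, 0, 0, -0.748, 2.347, 0, 0, 0, 0]'

```text
time_s: 11.47
ee_pos: [608.6, -119.3, 129.9]
ee_rot: [180.0, -0.1, 21.0]
force: [0.3, 0.5, -0.0]
gripper_width: 70.3
gripper_force: 0.0
```

Emit:
step_arm --plan '[-0.748, 2.347, 0, 0, 0, 0, -0.748, 2.347, 0, 0, 0, 0, -0.748, 2.347, 0, 0, 0, 0, -0.748, 2.347, 0, 0, 0, 0, -0.748, 2.347, 0, 0, 0, 0]'

```text
time_s: 11.88
ee_pos: [615.7, -242.3, 129.9]
ee_rot: [180.0, -0.0, 21.0]
force: [0.6, -0.4, -0.4]
gripper_width: 70.2
gripper_force: 0.0
```

Emit:
step_arm --plan '[0, 0, 0, 0, 0, -0.105, 0, 0, 0, 0, 0, -0.105, 0, 0, 0, 0, 0, 0, 0, 0, 0, 0, 0, 0]'

```text
time_s: 12.22
ee_pos: [615.6, -241.1, 129.6]
ee_rot: [180.0, -0.0, 32.9]
force: [0.0, 0.3, -1.0]
gripper_width: 70.3
gripper_force: 0.0
```

```bash
python3 - <<'E'
from h import *
L=[]
for n in("top","scene"):
    p=viewer.grab_frame(n); print(n,circ(disc(p,(593.2,127.1),23,81)).round(1)); L.append(rect(p,(593.2,127.1),40,81,390))
    try: print(n,circ(disc(p,(615,-241),17,36)).round(1))
    except Exception as e: print(e)
cv2.imwrite("pics/l1.png",np.hstack(L)[:,:,::-1])
E
```

```text
top [595.1 128.9  53.1]
top [ 625.6 -238.6   38.6]
scene [582.1 126.3  52.3]
scene [ 617.7 -241.9   65.3]
```

View pics/l1.png

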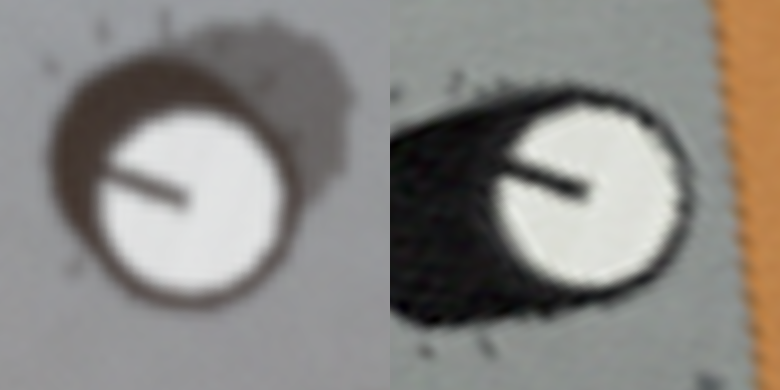

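The large knob is home: its disc centres match the tick rings in both cameras when I assume the seated height. Next is grasping the small knob.

Emit:
step_arm --plan '[0, 0, 2.15, 0, 0, 0, 0, 0, 2.15, 0, 0, 0, 0, 0, 2.15, 0, 0, 0, 0, 0, 2.15, 0, 0, 0, 0, 0, 2.1, 0, 0, 0]'

```text
time_s: 12.73
ee_pos: [615.6, -240.6, 21.6]
ee_rot: [180.0, -0.0, 33.0]
force: [0.8, 0.4, -0.5]
gripper_width: 70.0
gripper_force: 0.0
```

Emit:
step_arm --plan '[0, 0, 0, 0, 0, 0, 0, 0, 0, 0, 0, 0, 0, 0, 0, 0, 0, 0, 0, 0, 0, 0, 0, 0, 0, 0, 0, 0, 0, 0]' --hand 2.8

```text
time_s: 13.15
ee_pos: [616.5, -241.3, 24.0]
ee_rot: [179.8, -0.1, 33.0]
force: [-0.4, -0.2, 0.3]
gripper_width: 39.7
gripper_force: 0.0
```

Emit:
step_arm --plan '[0, 0, 0, 0, 0, 0, 0, 0, 0, 0, 0, 0, 0, 0, 0, 0, 0, 0]'

```text
time_s: 13.4
ee_pos: [616.2, -241.3, 23.6]
ee_rot: [179.9, -0.1, 33.0]
force: [-1.2, 0.7, 5.1]
gripper_width: 33.2
gripper_force: 20.0
```

Emit:
step_arm --plan '[0, 0, -1.8, 0, 0, 0, 0, 0, -1.8, 0, 0, 0, 0, 0, -1.8, 0, 0, 0, 0, 0, -1.8, 0, 0, 0, 0, 0, -1.8, 0, 0, 0]'

```text
time_s: 13.82
ee_pos: [615.1, -240.9, 112.7]
ee_rot: [-180.0, 0.0, 33.0]
force: [0.5, 0.0, -1.5]
gripper_width: 33.5
gripper_force: 20.0
```

Emit:
step_arm --plan '[0, 0, 0, 0, 0, 0, 0, 0, 0, 0, 0, 0]'

```text
time_s: 13.98
ee_pos: [615.7, -241.1, 112.7]
ee_rot: [179.9, -0.0, 33.0]
force: [0.4, 1.1, -0.3]
gripper_width: 33.8
gripper_force: 20.0
```

Emit:
step_arm --plan '[0.986, -2.207, 0, 0, 0, 0, 0.986, -2.207, 0, 0, 0, 0, 0.986, -2.207, 0, 0, 0, 0, 0.986, -2.207, 0, 0, 0, 0, 0.986, -2.207, 0, 0, 0, 0]'

```text
time_s: 14.4
ee_pos: [595.1, -120.4, 110.1]
ee_rot: [-179.8, 0.1, 33.0]
force: [-0.4, -1.0, -0.9]
gripper_width: 33.1
gripper_force: 20.0
```

Emit:
step_arm --plan '[0.986, -2.207, 0, 0, 0, 0, 0.986, -2.207, 0, 0, 0, 0, 0.986, -2.207, 0, 0, 0, 0, 0.986, -2.207, 0, 0, 0, 0, 0.986, -2.207, 0, 0, 0, 0]'

```text
time_s: 14.82
ee_pos: [576.2, -1.1, 110.3]
ee_rot: [-179.9, 0.2, 33.0]
force: [-0.1, -0.1, -0.6]
gripper_width: 33.6
gripper_force: 20.0
```

Emit:
step_arm --plan '[0, 0, 0, 0, 0, -0.1187, 0, 0, 0, 0, 0, -0.1187, 0, 0, 0, 0, 0, -0.1187, 0, 0, 0, 0, 0, -0.1187, 0, 0, 0, 0, 0, -0.1187]'

```text
time_s: 15.23
ee_pos: [576.5, -2.1, 110.2]
ee_rot: [-179.8, 0.1, 67.4]
force: [0.5, -0.1, -0.3]
gripper_width: 33.2
gripper_force: 20.0
```

Emit:
step_arm --plan '[0, 0, 0, 0, 0, -0.1187, 0, 0, 0, 0, 0, -0.1187, 0, 0, 0, 0, 0, -0.1187, 0, 0, 0, 0, 0, -0.1187, 0, 0, 0, 0, 0, -0.1187]'

```text
time_s: 15.65
ee_pos: [576.5, -2.2, 110.2]
ee_rot: [-179.8, -0.0, 101.4]
force: [0.2, 0.7, -1.0]
gripper_width: 33.7
gripper_force: 20.0
```

Emit:
step_arm --plan '[0, 0, 0, 0, 0, 0, 0, 0, 0, 0, 0, 0, 0, 0, 0, 0, 0, 0]'

```text
time_s: 15.9
ee_pos: [577.2, -2.2, 111.3]
ee_rot: [-179.9, -0.0, 100.9]
force: [-0.7, 0.1, -0.5]
gripper_width: 33.4
gripper_force: 20.0
```

```bash
python3 - <<'E'
from h import *
s=sensors.state(); print(s["ee_pos"],s["ee_rot"],s["force"])
X=s["ee_pos"]; L=[]
for n in("top","scene"):
    p=viewer.grab_frame(n); L.append(rect(p,X[:2],30,X[2]+12.6,390))
cv2.imwrite("pics/held2.png",np.hstack(L)[:,:,::-1])
E
```

```text
[577.22510938  -2.21441182 111.29319421] [-1.79902366e+02 -1.64349221e-02  1.00917451e+02] [-0.70565712  0.08818769 -0.51227683]
```

View pics/held2.png

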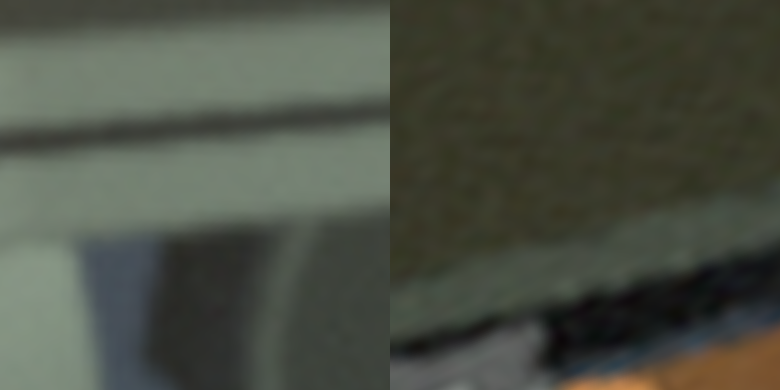

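The gripper body hides the small knob in both views, so I'll go by feel from here.

Emit:
step_arm --plan '[0, 0.06, 0.5, 0, 0, 0, 0, 0, 0.6, 0, 0, 0, 0, 0, 0.6, 0, 0, 0, 0, 0, 0.4, 0, 0, 0, 0, 0, 0.1, 0, 0, 0]'

```text
time_s: 16.42
ee_pos: [577.6, -2.1, 89.0]
ee_rot: [-179.9, -0.0, 101.0]
force: [-0.2, -0.0, -0.3]
gripper_width: 33.2
gripper_force: 20.0
```

Emit:
step_arm --plan '[0, 0, 0.15, 0, 0, 0, 0, 0, 0.1, 0, 0, 0, 0, 0, 0, 0, 0, 0]'

```text
time_s: 16.67
ee_pos: [577.9, -1.8, 87.5]
ee_rot: [-179.9, -0.0, 101.0]
force: [-1.3, 1.1, -1.7]
gripper_width: 33.2
gripper_force: 20.0
```

Emit:
step_arm --plan '[0, 0, 0.1, 0, 0, 0, 0, 0, 0.1, 0, 0, 0, 0, 0, 0, 0, 0, 0]'

```text
time_s: 16.92
ee_pos: [578.0, -1.8, 85.7]
ee_rot: [-180.0, -0.0, 101.0]
force: [-1.7, 2.8, 0.8]
gripper_width: 33.4
gripper_force: 20.0
```

Emit:
step_arm --plan '[0, 0, 0.1, 0, 0, 0, 0, 0, 0.1, 0, 0, 0, 0, 0, 0, 0, 0, 0]'

```text
time_s: 17.17
ee_pos: [577.9, -1.8, 83.6]
ee_rot: [-180.0, -0.0, 101.0]
force: [-3.2, 3.8, 1.0]
gripper_width: 33.3
gripper_force: 20.0
```

Emit:
step_arm --plan '[0.07, -0.05, 0, 0, 0, 0, 0, 0, 0, 0, 0, 0]'

```text
time_s: 17.33
ee_pos: [577.9, -1.7, 83.7]
ee_rot: [180.0, 0.0, 101.1]
force: [-2.7, 1.6, 0.0]
gripper_width: 33.2
gripper_force: 20.0
```

Emit:
step_arm --plan '[0, 0, 0.1, 0, 0, 0, 0, 0, 0.1, 0, 0, 0, 0, 0, 0, 0, 0, 0]'

```text
time_s: 17.58
ee_pos: [577.9, -1.6, 81.6]
ee_rot: [180.0, 0.0, 101.1]
force: [-1.4, 1.6, -0.1]
gripper_width: 32.9
gripper_force: 20.0
```

Emit:
step_arm --plan '[0, 0, 0.1, 0, 0, 0, 0, 0, 0, 0, 0, 0]'

```text
time_s: 17.75
ee_pos: [577.9, -1.6, 80.6]
ee_rot: [180.0, 0.0, 101.1]
force: [-2.2, 2.4, 0.9]
gripper_width: 33.2
gripper_force: 20.0
```

Emit:
step_arm --plan '[0, 0, 0.1, 0, 0, 0, 0, 0, 0, 0, 0, 0]'

```text
time_s: 17.92
ee_pos: [577.8, -1.5, 79.9]
ee_rot: [180.0, 0.0, 101.1]
force: [-2.6, 1.4, 1.6]
gripper_width: 33.1
gripper_force: 20.0
```

Emit:
step_arm --plan '[0, 0, 0.1, 0, 0, 0, 0, 0, 0, 0, 0, 0]'

```text
time_s: 18.08
ee_pos: [577.8, -1.4, 79.1]
ee_rot: [180.0, -0.0, 101.1]
force: [-3.2, 1.9, 2.6]
gripper_width: 33.4
gripper_force: 20.0
```

Emit:
step_arm --plan '[0, 0, 0.1, 0, 0, 0, 0, 0, 0, 0, 0, 0]'

```text
time_s: 18.25
ee_pos: [577.4, -1.2, 77.3]
ee_rot: [-180.0, -0.0, 101.0]
force: [-1.9, 3.8, -1.1]
gripper_width: 33.6
gripper_force: 20.0
```

Emit:
step_arm --plan '[0.03, -0.03, 0.1, 0, 0, 0, 0, 0, 0.1, 0, 0, 0, 0, 0, 0, 0, 0, 0]'

```text
time_s: 18.5
ee_pos: [577.2, -1.3, 75.4]
ee_rot: [-180.0, -0.0, 101.1]
force: [-1.3, 2.4, 0.5]
gripper_width: 33.6
gripper_force: 20.0
```

Emit:
step_arm --plan '[0, 0, 0.1, 0, 0, 0, 0, 0, 0.1, 0, 0, 0, 0, 0, 0, 0, 0, 0]'

```text
time_s: 18.75
ee_pos: [577.2, -1.2, 73.5]
ee_rot: [-180.0, -0.0, 101.1]
force: [-2.5, 2.7, 1.1]
gripper_width: 33.3
gripper_force: 20.0
```

Emit:
step_arm --plan '[0, 0, 0.1, 0, 0, 0, 0, 0, 0.1, 0, 0, 0, 0, 0, 0, 0, 0, 0]'

```text
time_s: 19.0
ee_pos: [577.2, -1.2, 71.5]
ee_rot: [-180.0, -0.0, 101.1]
force: [-3.8, 3.9, 1.2]
gripper_width: 33.2
gripper_force: 20.0
```

Emit:
step_arm --plan '[0, 0, 0.1, 0, 0, 0, 0, 0, 0.1, 0, 0, 0, 0, 0, 0, 0, 0, 0]'

```text
time_s: 19.25
ee_pos: [577.2, -1.2, 69.6]
ee_rot: [-180.0, -0.0, 101.1]
force: [-3.4, 3.2, 2.1]
gripper_width: 33.1
gripper_force: 20.0
```

Emit:
step_arm --plan '[0, 0, 0.1, 0, 0, 0, 0, 0, 0, 0, 0, 0]'

```text
time_s: 19.42
ee_pos: [577.2, -1.2, 68.7]
ee_rot: [-180.0, -0.0, 101.1]
force: [-3.2, 4.1, 3.2]
gripper_width: 33.6
gripper_force: 20.0
```

Emit:
step_arm --plan '[0, 0, 0.06, 0, 0, 0, 0, 0, 0, 0, 0, 0]'

```text
time_s: 19.58
ee_pos: [577.2, -1.2, 68.7]
ee_rot: [-180.0, -0.0, 101.1]
force: [-4.1, 3.6, 5.1]
gripper_width: 33.3
gripper_force: 20.0
```

Emit:
step_arm --plan '[0, 0, 0.05, 0, 0, 0, 0, 0, 0, 0, 0, 0]'

```text
time_s: 19.75
ee_pos: [577.2, -1.1, 68.6]
ee_rot: [-180.0, -0.0, 101.1]
force: [-5.3, 3.4, 8.5]
gripper_width: 33.3
gripper_force: 20.0
```

Emit:
step_arm --plan '[0, 0, 0, 0, 0, 0, 0, 0, 0, 0, 0, 0, 0, 0, 0, 0, 0, 0, 0, 0, 0, 0, 0, 0, 0, 0, 0, 0, 0, 0]' --hand 6.5

```text
time_s: 20.17
ee_pos: [577.9, -1.6, 67.5]
ee_rot: [180.0, 0.0, 101.1]
force: [-0.4, 0.1, 0.2]
gripper_width: 63.4
gripper_force: 0.0
```

Emit:
step_arm --plan '[0, 0, -0.8, 0, 0, 0, 0, 0, -1.5, 0, 0, 0, 0, 0, -2, 0, 0, 0, 0, 0, -2, 0, 0, 0, 0, 0, -2, 0, 0, 0]'

```text
time_s: 20.58
ee_pos: [577.5, -1.4, 152.0]
ee_rot: [180.0, 0.0, 101.1]
force: [0.4, -0.2, -1.0]
gripper_width: 64.6
gripper_force: 0.0
```

Emit:
step_arm --plan '[-3.5, 0, -0.5, 0, 0, 0, -3.5, 0, -0.5, 0, 0, 0, -3.5, 0, -0.5, 0, 0, 0, -3.5, 0, -0.5, 0, 0, 0, -3.5, 0, -0.5, 0, 0, 0]'

```text
time_s: 21.0
ee_pos: [611.2, -174.7, 176.7]
ee_rot: [179.9, 0.0, 101.1]
force: [0.3, 1.1, -0.8]
gripper_width: 65.1
gripper_force: 0.0
```

Emit:
step_arm --plan '[0, 0, 0, 0, 0, 0, 0, 0, 0, 0, 0, 0, 0, 0, 0, 0, 0, 0]'

```text
time_s: 21.25
ee_pos: [610.7, -172.8, 175.7]
ee_rot: [-180.0, -0.0, 101.0]
force: [-0.7, 0.5, -0.1]
gripper_width: 65.1
gripper_force: 0.0
```

```bash
python3 - <<'E'
from h import *
L=[]
for n in("top","scene"):
    p=viewer.grab_frame(n); L.append(np.vstack([rect(p,c,30,81,290) for c in((593.2,127.1),(577.9,-2.2))]))
cv2.imwrite("pics/fin.png",np.hstack(L)[:,:,::-1])
E
```

```text
(no output)
```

View pics/fin.png

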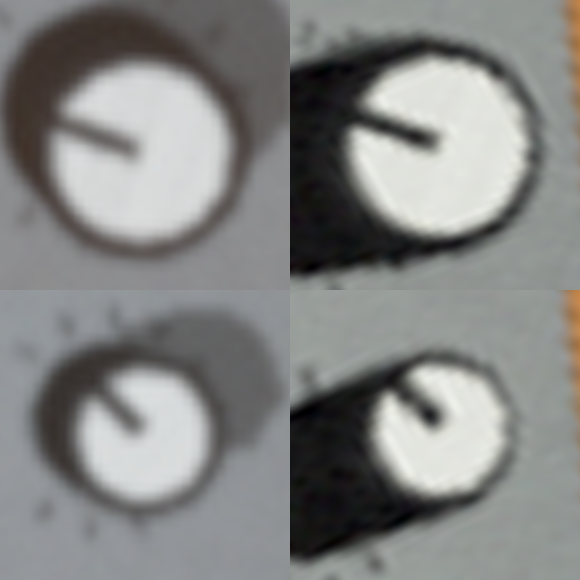

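Both discs sit at the seated height and within about 1.5 mm of their axes in both cameras. The gripper is clear of everything, so I'm handing in.

```bash
python3 -c "
from workcell import env; print(env.job_done())"
```

```text
the job is handed in; nothing more can be done
None
```

Both knobs are on their own shafts, seated on the panel and released, and I handed the job in at about 21 s of the 67 s allowed. The judge returned no verdict. In the last pictures both knobs sit at home height and within about 1.5 mm of their shaft axes. I did not re-check the earbud case and USB stick afterwards, but no move went near them.

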